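# Stand a fallen bookend back up against the colour-card cases

## Robot

A 6-joint arm with a two-finger parallel gripper is mounted at the origin on the work surface. World frame = base frame: x ahead of the robot, y to its left, z up, the work surface at z = 0. Lengths are in m, angles in rad, forces in N, time in s.
With the tool pointing down it reaches from about 0.25 to 0.775 m from the base axis. Payload 4 kg.
Tool frame: the origin (TCP) lies between the finger pads; the fingertips stand 25 mm ahead of it and the grasp point (between the pads) lies 6 mm ahead of it (robot.tip_reach is the distance from the TCP to the fingertips, in m); z points along the fingers, y is the line along which they close (so a half turn about z gives the same grasp; the last joint's range is limited). The gripper opens to 94 mm and grips with 3 to 60 N. Pads are 16 mm wide; open, the fingers measure 119 mm over their backs; the gripper's body (75 mm by 177 mm) begins 78 mm behind the grasp point.
Start: joints at [1.242, 0.087, 1.371, -0, 1.684, -0.103], TCP at [0.123, 0.536, 0.231] pointing down, gripper open.
Joint ranges: [-3.1, 3.1], [-0.76, 2.03], [0.27, 2.55], [-1.08, 4.22], [0.17, 2.65], [-2.57, 2.57]. Speed limits (rad/s): [2.79, 2.79, 3.14, 3.14, 3.14, 3.14].

## Interface

Orientations are given as [roll, pitch, yaw] about the fixed x, y, z axes, in that order (R = Rz(yaw) Ry(pitch) Rx(roll)).
In Python, from bench import sensors, snapshot, camera_info, ticket, robot gives the robot as it stands.
- The arm moves only by the tool arm_command, never from a script. Its argument "plan" is a list of rows, each an object with "grip": the closure, from -1 (fully open) to 1 (shut); "slide": the shift along the tool's x, y, z normalised to -1 to 1, where 1 is 500 mm, a list of three; "spin": the turn about the tool's z normalised to -1 to 1, where 1 is 5 degrees. A call has 1 to 10 rows; each row shifts and turns the commanded pose from where the row before left it, along the tool's axes as they then stand; what a row does not reach is not made up. A row lasts 1/8 s, in which the tool goes at most 62.5 mm and 10.7 degrees, less where a joint would pass 70% of its speed; a pose out of reach is approached as far as the arm can. A call with a number of a shift or a turn outside -1 to 1 is refused whole. A call with a gripper value outside its range is refused whole. The fingers move at their own pace and stop on an object; the grip force is fixed at half the most. Time passes only in rows, so rows that do not move let the fingers close. It gives the time, the measured TCP pose, the force, the opening and the grip force at its end, in the units of the state.
- sensors.get_obs(): the state, without advancing time (a new reading comes with each control period).
- snapshot(name): name is "scene" or "top" or "wrist"; returns the picture (400x640x3 uint8, red, green, blue); there is no depth.
- camera_info(name): a dict with "fx", "fy", "cx", "cy" (pixels), "position" and "rotation" of the camera in the world. Camera axes: x right, y up, looking along -z (the intrinsics and any distortion apply to the point x, -y, -z); pixel columns grow to the right and rows downward; lengths in m; the calibration is good to about 2 mm. A picture is of the moment at which its call begins: read the wrist's pose just before it. camera_info takes no time and is no camera call; for the wrist camera it gives the pose at the moment of the call.
- ticket.close_job(): hands the job in; it is judged then, once.
The state is a dict: "time": time; "joint_positions": joint angles; "qvel": joint speeds; "joint_torque": joint torques, N m; "tool_pos": TCP position; "ee_rot": TCP orientation; "wrist_force": force on the tool from outside, world axes, zero at the start; "wrist_torque": the same for the moment, N m; "width": finger opening in m; "finger_force": force on a finger pad.
Only numpy, scipy, OpenCV 4.12 (cv2) and the standard library are available. Lean on these libraries where they do the work, as an engineer would, in place of code of your own. Each camera call takes 0.05 s, during which the arm holds its last target. There are 200 camera calls.

## Task

The heavy L-shaped bookend has fallen onto its back beside the row of three colour-card cases. Push its raised base over so that it stands up again on that base, then push it along the table until its upright plate rests flat against the end of the row, roughly centred on it. Only push with the fingers, never pick the bookend up; do not shove the row along, and leave everything else on the bench where it is.

Things in the scene. Friction and masses are not known exactly. Their poses are not given: they have to be found in the camera images.
- bookend: Dark steel L-shaped bookend, 90 mm wide, about 0.6 kg, at first on its back. Origin: outside corner edge of the L, mid-width. x along the width; y along the upright plate to its free edge (y 0 to 95, z 0 to 5 mm); z along the base to its free edge (z 0 to 120, y 0 to 10 mm). At first y is level towards the cases, z up; when standing, y is up and z level, away from the cases.
- bookend_face (a point): point on the outer (back) face of the bookend's upright plate, mid-width, 40 mm from the corner (bookend x 0, y 40, z 0 mm). At first this face lies on the table; in the end it rests on the end case.
- bookend_edge (a point): middle of the base's free edge (bookend x 0, y 5, z 120 mm), at first sticking up 120 mm above the table. Centre of mass at about y 19, z 43 mm: pushed over, away from the cases, by more than about 25 degrees, the bookend falls onto its base by itself; the corner stays about in place or slips a few cm.
- case_end: end case of the row, next to the bookend: plain grey box 125 (x) by 40 (y) by 75 mm high, 0.6 kg, loose. Origin at the centre of its underside, z up. The other two cases stand on its +y side; its free end face, y = -20 mm, faces the bookend, whose corner is at first 140 to 190 mm away towards -y.
- case_mid: middle case of the row, same size and axes, 1.5 mm from the end case.
- case_far: third case of the row, same size and axes.
- blue_tub: blue paint tub with white lid, 98 mm across, 75 mm high, on the robot's side of the row; bystander. Origin at the centre of its underside.
- sample_jar: small glass jar, 44 mm across, 75 mm high, beside the bookend on the side away from the robot; bystander. Origin at the centre of its underside.
- spatula: steel spatula 200 mm long lying on the table well to the right; bystander. Origin under its middle, x along it.
- tub_lid: white tub lid lying flat, 100 mm across, 6 mm thick; bystander.
- additive_bottle: white bottle, 50 mm across, 130 mm high, beside the row on the side away from the robot; bystander.
- brush: paint brush 180 mm long lying beyond the row; bystander.
Not all that is in view belongs to the job. What is shaped like the bookend but purple is not meant. What is shaped like the case_mid but purple is not meant.

How it is judged:
On the way, in this order (a step that is already met when the one before it is completed fails the run):
1. the bookend stands upright on its base, still away from the row (angle between bookend's own y axis and vertical below 0.1 rad and y of bookend_face in the frame of case_end below -0.06 m and height (world z) of bookend below 0.008 m), for 0.2 s.
2. the bookend, still upright, has been pushed up to the end of the row (angle between bookend's own y axis and vertical below 0.1 rad and y of bookend_face in the frame of case_end above -0.026 m), for 0.1 s.
At the end, for the whole second after the job is handed in: The bookend stands upright on its base (within 0.1 rad) and at rest, its outer face within 6 mm of the end case's free face, parallel to it within 0.12 rad and centred on it within 35 mm; the cases stand upright (all of step 2 and height (world z) of bookend below 0.008 m and y of bookend_face in the frame of case_end below -0.015 m and x of bookend_face in the frame of case_end between -0.035 and 0.035 m and angle between the z axis of bookend and the y axis of case_end, either way round below 0.12 rad and linear speed of bookend below 0.02 m/s and angle between each of case_end, case_mid, case_far's own z axis and vertical below 0.1 rad); the robot touches nothing.
It fails at once if the bookend is lifted: its corner edge is more than 25 mm above the table (height (world z) of bookend above 0.025 m).
It fails at once if a case is moved more than 30 mm or tipped over (distance of any of case_end, case_mid, case_far from where it was at the start of the episode above 0.03 m or angle between any of case_end, case_mid, case_far's own z axis and vertical above 0.4 rad).
It fails at once if a bystander is moved more than 30 mm or tipped over (distance of any of blue_tub, sample_jar, spatula, tub_lid, additive_bottle, brush from where it was at the start of the episode above 0.03 m or angle between any of blue_tub, sample_jar, additive_bottle's own z axis and vertical above 0.5 rad).
It also fails if it takes over 48 s, if anything falls off the work surface, if the arm or the gripper's body presses on something with over 40 N, if the wrist force passes 120 N, or if a joint passes its speed limit or range.

## Working session

There is one attempt and no reset: what is moved stays moved. The work goes in short steps, Python scripts to look and compute and a tool call to move; the robot and the scene stay as the last step left them, time stands still between calls to the robot, and variables do not carry over. Pictures are saved under pics/ and viewed, at most 10 in all, crops included, and the job is handed in when it is done.

Besides the shell and the picture viewer there is one more tool, called after "Request:" as name(argument=value, ...) on one line, values as JSON. arm_command: Moves the arm, as the interface text tells. Scaled input: -1 to 1 covers 500 mm each way for a shift and 5 degrees each way for a turn. Its arguments: {"type":"object","properties":{"plan":{"type":"array","items":{"type":"object","properties":{"grip":{"type":"number"},"slide":{"type":"array","items":{"type":"number"}},"spin":{"type":"number"}}}}},"required":["plan"]}

```bash
mkdir -p pics; ls; python3 - <<'E'
from bench import *
import cv2
for n in("scene","top"):
    i=snapshot(n); cv2.imwrite(f"pics/{n}0.png",i[:,:,::-1]); c=camera_info(n); print(n,c)
o=sensors.get_obs(); print(o)
E
```

```text
pics
scene {'fx': 487.6633707173196, 'fy': 487.6633707173196, 'cx': 317.7846417395776, 'cy': 208.0787015252398, 'position': array([1.22168901, 0.37419827, 1.35421016]), 'rotation': array([0.5557342 , 0.01186043, 2.07461287])}
top {'fx': 438.55641253467394, 'fy': 438.55641253467394, 'cx': 321.05301963702016, 'cy': 200.44181046579237, 'position': array([4.00967307e-01, 1.75121107e-05, 1.20780047e+00]), 'rotation': array([ 0.11427696,  0.00855128, -1.58248096])}
{'time': 0.1, 'joint_positions': array([ 1.24189026e+00,  8.79271581e-02,  1.37206791e+00, -1.04806029e-05,
        1.68363016e+00, -1.03092198e-01]), 'qvel': array([ 0.0010065 , -0.00051602, -0.00506274, -0.00152376, -0.00242981,
       -0.00100549]), 'joint_torque': array([ 2.52428850e-03, -3.41250336e+01, -3.03301942e+01,  7.20334821e-02,
        3.03359097e-02, -1.11930829e-04]), 'tool_pos': array([0.12300513, 0.53561596, 0.22941388]), 'ee_rot': array([-3.13956981e+00, -1.98809758e-04,  2.91577742e+00]), 'wrist_force': array([ 0.00458164, -0.15110982, -0.18958007]), 'wrist_torque': array([-0.00495709,  0.02939821,  0.02595834]), 'finger_force': 0.0, 'width': 0.09386348995719337}
```

View pics/top0.png

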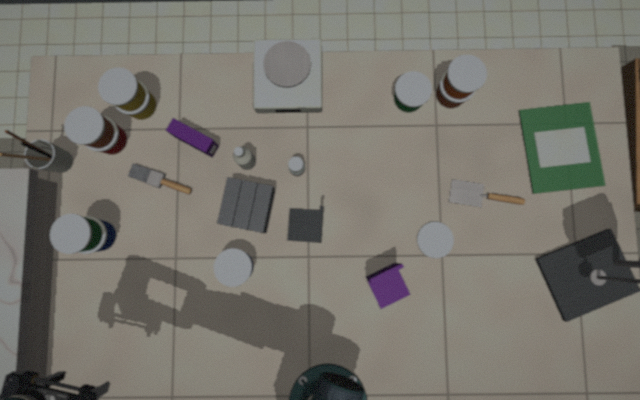

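View pics/scene0.png

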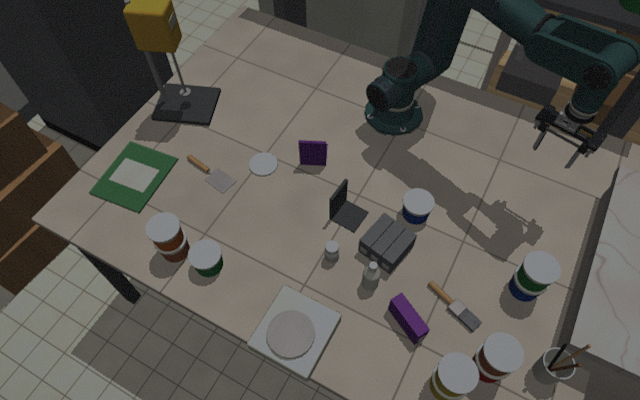

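The top view shows the row at about (247,203), the bookend plate at (306,224) with its raised base along column 322, the jar at (295,163), and the tub at (233,267). The scene view shows the bookend at (345,205) and the row at (388,243). Next I'll zoom in and mask.

```bash
cat > h.py <<'E'
import numpy as np, cv2
from scipy.spatial.transform import Rotation as Ro
from bench import *
def ray(ci,u,v):
    d=np.array([(u-ci["cx"])/ci["fx"],-(v-ci["cy"])/ci["fy"],-1.])
    return np.array(ci["position"]),Ro.from_euler("xyz",ci["rotation"]).as_matrix()@d
def onz(ci,u,v,z):
    p,d=ray(ci,u,v); return p+d*(z-p[2])/d[2]
def tri(a,b):
    (p,d),(q,e)=ray(*a),ray(*b)
    s=np.linalg.lstsq(np.c_[d,-e],q-p,rcond=None)[0]
    x,y=p+d*s[0],q+e*s[1]; return (x+y)/2,np.linalg.norm(x-y)
E
python3 - <<'E'
import cv2,numpy as np
t=cv2.imread("pics/top0.png")[130:290,200:360]; s=cv2.imread("pics/scene0.png")[165:295,315:455]
a=cv2.resize(t,(560,560),interpolation=cv2.INTER_CUBIC)
cv2.imwrite("pics/topc.png",cv2.convertScaleAbs(a,alpha=1.5))
cv2.imwrite("pics/scc.png",cv2.convertScaleAbs(cv2.resize(s,(630,585),interpolation=cv2.INTER_CUBIC),alpha=1.5))
E
```

```text
(no output)
```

View pics/topc.png

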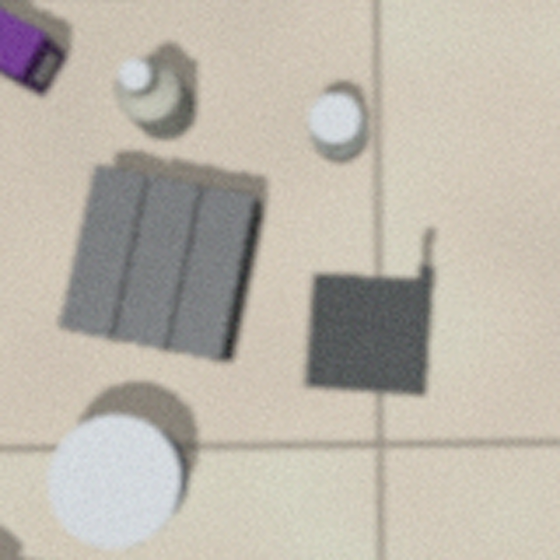

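View pics/scc.png

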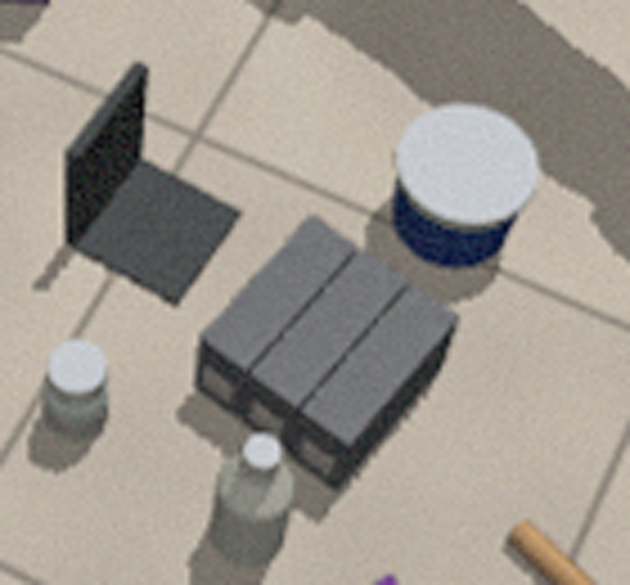

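The crops show the row turned relative to the bookend. In the top crop, the end case's top edge runs about (256,195)–(223,356). The plate spans (315,275), (306,387), (425,393) and (430,275). The scene crop gives the matching corners for triangulation.

```bash
python3 - <<'E'
from h import *
np.set_printoptions(precision=4,suppress=True)
T,S=camera_info("top"),camera_info("scene")
t=lambda x,y:(T,200+(x+.5)/3.5-.5,130+(y+.5)/3.5-.5)
s=lambda x,y:(S,315+(x+.5)/4.5-.5,165+(y+.5)/4.5-.5)
P={"end_robot":((223,356),(313,217)),"end_away":((254,195),(200,341)),"far_robot":((61,325),(456,320)),"far_away":((96,167),(348,445)),
"pl_free_robot":((306,387),(241,212)),"pl_free_away":((315,275),(178,304)),"base_top_robot":((425,393),(143,64)),"jar":((336,118),(77,366)),"tub":((116,480),(467,162)),"bottlecap":((137,74),(262,452))}
for k,(a,b) in P.items(): print(k,*tri(t(*a),s(*b)))
for k,a in {"pf_r":(306,387),"pf_a":(315,275)}.items(): print(k,onz(*t(*a),.005))
for k,a in {"pf_r":(241,212),"pf_a":(178,304),"corner_a":(71,243)}.items(): print(k,onz(*s(*a),.003))
for k,a in {"edge_r":(143,64),"edge_a":(68,152)}.items(): print(k,onz(*s(*a),.12))
for k,a in {"edge_r":(425,393),"edge_a":(432,268)}.items(): print(k,onz(*t(*a),.12))
for k,a in {"e_r":(223,356),"e_a":(254,195)}.items(): print(k,onz(*t(*a),.075))
E
```

```text
end_robot [0.4514 0.1613 0.0725] 0.006271810220873113
end_away [0.5724 0.1372 0.071 ] 0.0030410794154858817
far_robot [0.477  0.2799 0.0709] 0.0015329065308081384
far_away [0.5952 0.2549 0.0727] 0.0013912261662140238
pl_free_robot [0.4303 0.1043 0.0042] 0.0029693287746426346
pl_free_away [0.5182 0.0975 0.0015] 0.003686887217370798
base_top_robot [0.4212 0.0128 0.116 ] 0.008208618524045985
jar [0.6293 0.0753 0.075 ] 0.0033174033070255743
tub [0.3622 0.2377 0.0762] 0.003826014043466305
bottlecap [0.6525 0.2148 0.1285] 0.0037094469463054337
pf_r [0.4309 0.1029 0.005 ]
pf_a [0.5187 0.0955 0.005 ]
pf_r [0.4289 0.1054 0.003 ]
pf_a [0.5182 0.0995 0.003 ]
corner_a [0.5101 0.0099 0.003 ]
edge_r [0.4221 0.0177 0.12  ]
edge_a [0.5102 0.0064 0.12  ]
edge_r [0.4228 0.009  0.12  ]
edge_a [0.5114 0.003  0.12  ]
e_r [0.4526 0.1581 0.075 ]
e_a [0.5724 0.1353 0.075 ]
```

Request:
arm_command(plan=[{"grip": 0,"slide": [-0.05,-0.045,0],"spin": 0},{"grip": 0,"slide": [-0.085,-0.075,0],"spin": 0},{"grip": 0,"slide": [-0.085,-0.075,0],"spin": 0},{"grip": 0,"slide": [-0.085,-0.075,0],"spin": 0},{"grip": 0,"slide": [-0.085,-0.075,0],"spin": 0},{"grip": 0,"slide": [-0.085,-0.075,0],"spin": 0},{"grip": 0,"slide": [-0.085,-0.075,0],"spin": 0},{"grip": 0,"slide": [-0.085,-0.075,0],"spin": 0},{"grip": 0,"slide": [-0.085,-0.075,0],"spin": 0},{"grip": 0,"slide": [-0.085,-0.075,0],"spin": 0}])

```text
time: 1.35
tool_pos: [0.4403, 0.0923, 0.2301]
ee_rot: [3.141, -0.0, 2.916]
wrist_force: [0.6, 0.8, 0.9]
width: 0.0473
finger_force: 0.0
```

Request:
arm_command(plan=[{"grip": 0,"slide": [-0.05,-0.045,0],"spin": 1},{"grip": 0,"slide": [0,0,0],"spin": 1},{"grip": 0,"slide": [0,0,0],"spin": 1},{"grip": 0,"slide": [0,0,0],"spin": 1},{"grip": 0,"slide": [0,0,0],"spin": 1},{"grip": 0,"slide": [0,0,0],"spin": 1},{"grip": 0,"slide": [0,0,0],"spin": 1},{"grip": 0,"slide": [0,0,0],"spin": 1}])

```text
time: 2.35
tool_pos: [0.4587, 0.0664, 0.2299]
ee_rot: [-3.141, -0.001, 2.215]
wrist_force: [0.3, -0.2, 0.8]
width: 0.0473
finger_force: 0.0
```

Request:
arm_command(plan=[{"grip": 0,"slide": [0,0,0],"spin": 1},{"grip": 0,"slide": [0,0,0],"spin": 1},{"grip": 0,"slide": [0,0,0],"spin": 1},{"grip": 0,"slide": [0,0,0],"spin": 1},{"grip": 0,"slide": [0,0,0],"spin": 1},{"grip": 0,"slide": [0,0,0],"spin": 1},{"grip": 0,"slide": [0,0,0],"spin": 1},{"grip": 0,"slide": [0,0,0],"spin": 1},{"grip": 0,"slide": [0,0,0],"spin": 0}])

```text
time: 3.48
tool_pos: [0.4588, 0.0664, 0.23]
ee_rot: [-3.141, -0.0, 1.521]
wrist_force: [0.1, 1.1, -0.0]
width: 0.0471
finger_force: 0.0
```

Request:
arm_command(plan=[{"grip": 0,"slide": [0,0.026,0.07],"spin": 0.2},{"grip": 0,"slide": [0,0,0.07],"spin": 0},{"grip": 0,"slide": [0,0,0.07],"spin": 0},{"grip": 0,"slide": [-0.02,0,0],"spin": 0},{"grip": 0,"slide": [-0.02,0,0],"spin": 0},{"grip": 0,"slide": [-0.02,0,0],"spin": 0},{"grip": 0,"slide": [-0.02,0,0],"spin": 0},{"grip": 0,"slide": [-0.02,0,0],"spin": 0}])

```text
time: 4.47
tool_pos: [0.4691, 0.0152, 0.1264]
ee_rot: [3.14, -0.0, 1.502]
wrist_force: [0.1, 0.1, 0.6]
width: 0.047
finger_force: 0.3
```

```bash
python3 - <<'E'
from h import *
i=snapshot("scene"); cv2.imwrite("pics/s1.png",cv2.convertScaleAbs(cv2.resize(i[120:320,240:480,::-1],(720,600)),alpha=1.5))
E
```

```text
(no output)
```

View pics/s1.png

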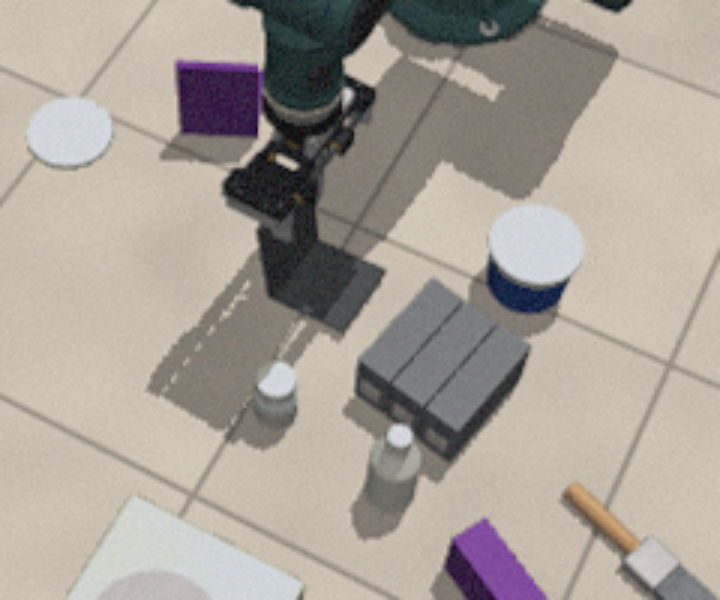

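The fingers are on the inner side of the raised base, around (285,225), and the plate is still on or near the table. I'll keep pushing.

Request:
arm_command(plan=[{"grip": 0,"slide": [-0.02,0,0],"spin": 0},{"grip": 0,"slide": [-0.02,0,0],"spin": 0},{"grip": 0,"slide": [-0.02,0,0],"spin": 0},{"grip": 0,"slide": [-0.02,0,0],"spin": 0},{"grip": 0,"slide": [-0.01,0,0],"spin": 0},{"grip": 0,"slide": [-0.01,0,0],"spin": 0},{"grip": 0,"slide": [0,0,0],"spin": 0}])

```text
time: 5.4
tool_pos: [0.4652, -0.0342, 0.1255]
ee_rot: [3.142, -0.0, 1.502]
wrist_force: [0.4, -0.1, -0.4]
width: 0.0471
finger_force: 0.0
```

```bash
python3 - <<'E'
from h import *
i=snapshot("scene"); cv2.imwrite("pics/s2.png",cv2.convertScaleAbs(cv2.resize(i[120:320,240:480,::-1],(720,600)),alpha=1.5))
E
```

```text
(no output)
```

View pics/s2.png

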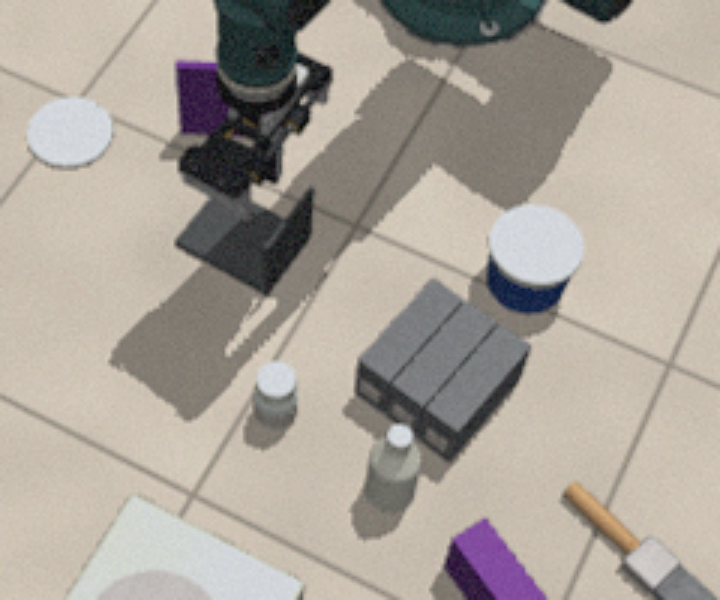

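It is standing on its base. The plate is at about (290,240), its lower away-side corner at (268,291), and the top of its robot-side end at (311,191). I'll locate it.

```bash
python3 - <<'E'
from h import *
S=camera_info("scene")
f=lambda x,y,z:onz(S,240+(x+.5)/3-.5,120+(y+.5)/3-.5,z).round(4)
print("corner away low",f(268,292,0),"top rob",f(312,191,.095),"top away",f(265,250,.095), "base free away low",f(176,244,.01))
E
```

```text
corner away low [0.5053 0.0023 0.    ] top rob [0.4253 0.0108 0.095 ] top away [0.5131 0.0022 0.095 ] base free away low [ 0.5047 -0.112   0.01  ]
```

Request:
arm_command(plan=[{"grip": 0,"slide": [0,0,0.056],"spin": 0},{"grip": 0,"slide": [0,0,0.056],"spin": 0},{"grip": 0,"slide": [0,0,0.056],"spin": 0},{"grip": 0,"slide": [0.015,0,0],"spin": 0},{"grip": 0,"slide": [0.015,0,0],"spin": 0},{"grip": 0,"slide": [0.015,0,0],"spin": 0},{"grip": 0,"slide": [0.015,0.002,0],"spin": 0}])

```text
time: 6.32
tool_pos: [0.4691, -0.0045, 0.0429]
ee_rot: [3.139, 0.002, 1.503]
wrist_force: [-1.1, -5.8, 3.3]
width: 0.0469
finger_force: 2.4
```

Request:
arm_command(plan=[{"grip": 0,"slide": [0.02,0.004,0],"spin": 0.15},{"grip": 0,"slide": [0.02,0.004,0],"spin": 0.15},{"grip": 0,"slide": [0.02,0.004,0],"spin": 0.15},{"grip": 0,"slide": [0.02,0.003,0],"spin": 0.15},{"grip": 0,"slide": [0.02,0.003,0],"spin": 0.15},{"grip": 0,"slide": [0.02,0.003,0],"spin": 0.15},{"grip": 0,"slide": [0.02,0.003,0],"spin": 0.15},{"grip": 0,"slide": [0.02,0.002,0],"spin": 0.15},{"grip": 0,"slide": [0.02,0.002,0],"spin": 0.15},{"grip": 0,"slide": [0.02,0.002,0],"spin": 0.15}])

```text
time: 7.58
tool_pos: [0.4965, 0.0922, 0.0429]
ee_rot: [3.139, 0.003, 1.371]
wrist_force: [-1.1, -5.9, 3.6]
width: 0.0471
finger_force: 2.9
```

```bash
python3 - <<'E'
from h import *
i=snapshot("scene"); cv2.imwrite("pics/s3.png",cv2.convertScaleAbs(cv2.resize(i[160:280,300:444,::-1],(720,600),interpolation=cv2.INTER_CUBIC),alpha=1.5))
E
```

```text
(no output)
```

View pics/s3.png

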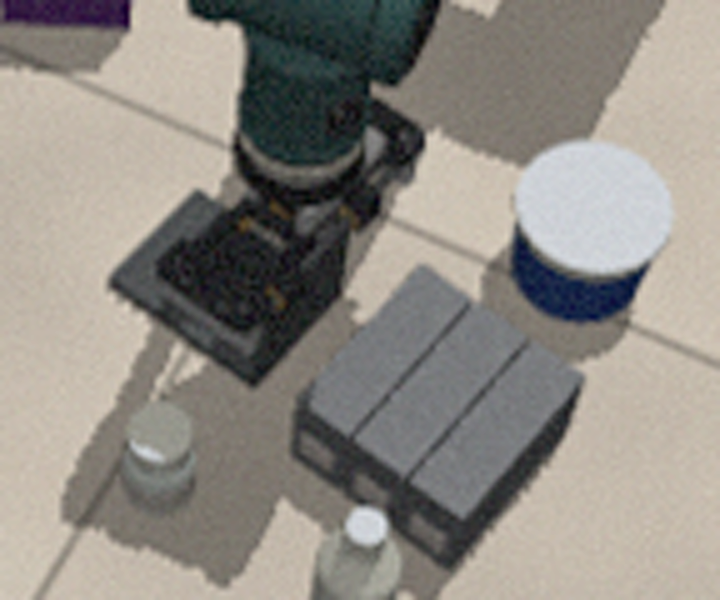

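The bookend is upright, its low away corner at (255,385) and parallel to the row. The end case's low away corner is at about (294,455). I'll work out what distance is left.

```bash
python3 - <<'E'
from h import *
S=camera_info("scene")
f=lambda x,y,z:onz(S,300+(x+.5)/5-.5,160+(y+.5)/5-.5,z)[:2]
c=f(255,386,0); k=f(294,455,0); ct=f(296,410,.075); fr=f(110,283,.005); r=f(425,264,.075)
n=np.array([.196,.98]); x=np.array([.98,-.196])
print(c,k,ct,fr,r,"gap",(k-c)@n,(ct-c)@n,"base len",(c-fr),"angle",np.degrees(np.arctan2(*(c-fr)[::-1])),"row dir",np.degrees(np.arctan2(*(ct-r)[::-1])))
print("lateral bookend-mid minus case mid",(c-k)@x+62.5e-3-45e-3,(c-ct)@x+.0175)
E
```

```text
[0.53693106 0.09644747] [0.56874746 0.13958814] [0.57768482 0.14041352] [ 0.51671143 -0.01866309] [0.44934898 0.16499081] gap 0.04851386539340017 0.051074465235830015 base len [0.02021963 0.11511056] angle 80.03740090572705 row dir -10.841313492086043
lateral bookend-mid minus case mid -0.005224494934388188 -0.013821333795362628
```

Request:
arm_command(plan=[{"grip": 0,"slide": [0.02,0.002,0],"spin": 0},{"grip": 0,"slide": [0.02,0.002,0],"spin": 0},{"grip": 0,"slide": [0.02,0.002,0],"spin": 0},{"grip": 0,"slide": [0.016,0.001,0],"spin": 0},{"grip": 0,"slide": [0.004,0,0],"spin": 0},{"grip": 0,"slide": [0.004,0,0],"spin": 0}])

```text
time: 8.38
tool_pos: [0.508, 0.1325, 0.0425]
ee_rot: [3.14, 0.003, 1.371]
wrist_force: [-1.3, -5.7, 4.7]
width: 0.0471
finger_force: 3.1
```

Request:
arm_command(plan=[{"grip": 0,"slide": [0.004,0,0],"spin": 0},{"grip": 0,"slide": [0.004,0,0],"spin": 0}])

```text
time: 8.62
tool_pos: [0.5087, 0.1357, 0.0425]
ee_rot: [3.14, 0.004, 1.371]
wrist_force: [-1.3, -7.5, 6.1]
width: 0.0469
finger_force: 4.6
```

Request:
arm_command(plan=[{"grip": 0,"slide": [0.004,0,0],"spin": 0}])

```text
time: 8.75
tool_pos: [0.509, 0.1366, 0.0425]
ee_rot: [3.14, 0.006, 1.371]
wrist_force: [-1.8, -11.9, 7.1]
width: 0.0472
finger_force: 6.2
```

Request:
arm_command(plan=[{"grip": 0,"slide": [0.004,0,0],"spin": 0}])

```text
time: 8.88
tool_pos: [0.5093, 0.1377, 0.0425]
ee_rot: [3.14, 0.008, 1.371]
wrist_force: [-3.0, -14.9, 7.5]
width: 0.0474
finger_force: 7.6
```

The force rose where contact was predicted. I'll back off, lift and check.

Request:
arm_command(plan=[{"grip": 0,"slide": [0,0,0],"spin": 0},{"grip": 0,"slide": [-0.01,0,0],"spin": 0},{"grip": 0,"slide": [-0.03,0,0],"spin": 0},{"grip": 0,"slide": [-0.03,0,0],"spin": 0},{"grip": 0,"slide": [0,0,-0.06],"spin": 0},{"grip": 0,"slide": [0,0,-0.1],"spin": 0},{"grip": 0,"slide": [0,0,-0.1],"spin": 0},{"grip": 0,"slide": [-0.1,0,-0.06],"spin": 0},{"grip": 0,"slide": [-0.1,0,0],"spin": 0},{"grip": 0,"slide": [-0.1,0,0],"spin": 0}])

```text
time: 10.12
tool_pos: [0.472, -0.0414, 0.202]
ee_rot: [3.14, -0.0, 1.372]
wrist_force: [0.1, -0.2, 0.2]
width: 0.0471
finger_force: 0.0
```

```bash
python3 - <<'E'
from h import *
i=snapshot("scene"); a=cv2.resize(i[170:270,320:420,::-1],(500,500),interpolation=cv2.INTER_CUBIC)
cv2.imwrite("pics/s4.png",cv2.convertScaleAbs(a,alpha=1.5))
i=snapshot("top"); b=cv2.resize(i[150:250,210:310,::-1],(500,500),interpolation=cv2.INTER_CUBIC)
cv2.imwrite("pics/t4.png",cv2.convertScaleAbs(b,alpha=1.5))
E
```

```text
(no output)
```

View pics/s4.png

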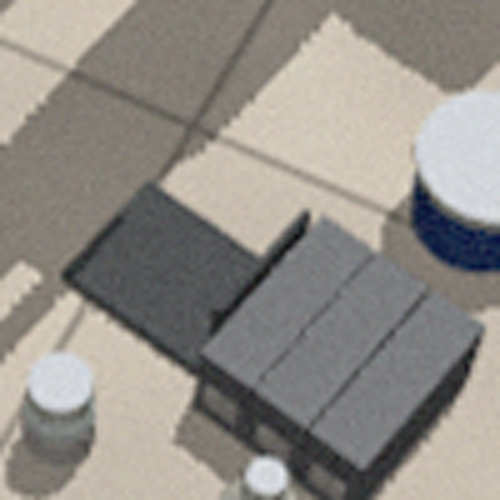

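View pics/t4.png

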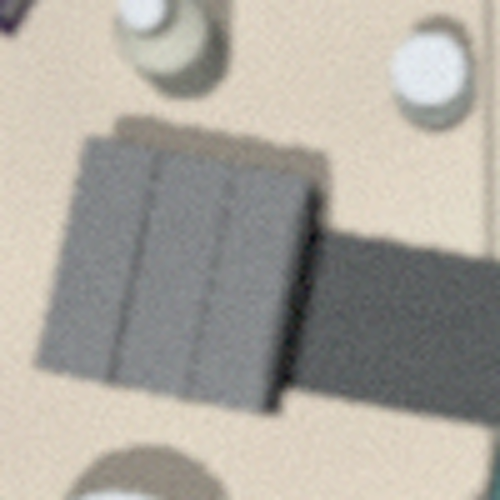

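Both views show the plate flush against the end case and parallel to it, the base edges symmetric to within about 9 mm, the cases upright and the robot clear.

```bash
python3 -c "
from bench import ticket
print(ticket.close_job())"
```

```text
the job is handed in; nothing more can be done
None
```

I pushed the bookend upright, slid it flat against the end of the row (about 9 mm off centre, by the camera) and handed the job in at about 10 s of robot time; no verdict was returned.

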